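# Put the washed baby things back in the bamboo organiser

## Task

Put the washed baby things from the grey mat back into the bamboo organiser: both pacifiers side by side in the plain undivided square insert, standing on its floor with their teats up; the two wooden spoons in the two-lane insert, one lying flat lengthwise in each lane; and the nail clipper lying flat, right way up, in the insert with the single wide trough. Set things down rather than dropping them, and leave the glass jar in its round well and the lotion bottle standing where they are.

Things in the scene. Friction and masses are not known exactly. Their poses are not given: they have to be found in the camera images.
- pacifier_a_center (a point): centre (half-way up) of one of two alike mint pacifiers that stand teat up: button back 30 mm across and 12 mm high underneath, then the shield, 46 mm (its x) by 34 mm (its y) and 6 mm thick, between 12 and 18 mm above the underside, then the upright teat, 17 mm across, up to 44 mm. The point is 22 mm above the underside; z points up along the teat. 15 to 31 g. Grip it across the 34 mm of the shield; it starts on a grey mat 4 mm thick beside the organiser
- pacifier_b_center (a point): centre (half-way up) of one of two alike mint pacifiers that stand teat up: button back 30 mm across and 12 mm high underneath, then the shield, 46 mm (its x) by 34 mm (its y) and 6 mm thick, between 12 and 18 mm above the underside, then the upright teat, 17 mm across, up to 44 mm. The point is 22 mm above the underside; z points up along the teat. 15 to 31 g. Grip it across the 34 mm of the shield; it starts on a grey mat 4 mm thick beside the organiser
- spoon_a_center (a point): centre of one of two alike beech teething spoons, 106 mm long, lying along its x: handle 13 mm wide and 12 mm high with a round knob 19 mm across at the -x end, bowl 30 mm across and 10 mm high at the +x end. The point is mid-length on the handle, 6 mm above the underside, with the ends 53 mm away either way; z up. 15 to 31 g; it starts on a grey mat 4 mm thick beside the organiser
- spoon_b_center (a point): centre of one of two alike beech teething spoons, 106 mm long, lying along its x: handle 13 mm wide and 12 mm high with a round knob 19 mm across at the -x end, bowl 30 mm across and 10 mm high at the +x end. The point is mid-length on the handle, 6 mm above the underside, with the ends 53 mm away either way; z up. 15 to 31 g; it starts on a grey mat 4 mm thick beside the organiser
- nail_clipper_center (a point): centre of the white plastic baby nail clipper with steel jaws, lying right way up (lever on top): 72 mm long along its x (body 22 mm wide, jaws 14 mm wide at the +x end), 18 mm high; the point is 9 mm above the underside, mid-length; z up. 21 to 42 g. Grip it across the 22 mm; it starts on a grey mat 4 mm thick beside the organiser
- open_insert: the plain undivided square bamboo insert, 135 mm square and 32 mm high, fixed in one of the four quarters of the 290 mm square bamboo organiser (walls 50 mm high, lid folded back away from the mat). Origin at the centre of its underside, x and y along its sides, z up; its floor lies 5 mm above the origin. Inside it is one open square of 127 mm by 127 mm. For the two pacifiers, side by side.
- lane_insert: the two-lane bamboo insert, 135 mm square and 32 mm high, fixed in one of the four quarters of the 290 mm square bamboo organiser (walls 50 mm high, lid folded back away from the mat). Origin at the centre of its underside, x and y along its sides, z up; its floor lies 5 mm above the origin. One upright divider 4 mm thick along its x makes two lanes, each 127 mm long (x) and 61 mm wide (y), with centre lines at y = +33 and -33 mm. For the spoons.
- trough_insert: the trough bamboo insert, 135 mm square and 32 mm high, fixed in one of the four quarters of the 290 mm square bamboo organiser (walls 50 mm high, lid folded back away from the mat). Origin at the centre of its underside, x and y along its sides, z up; its floor lies 5 mm above the origin. Between two broad solid shoulders it has one trough, 110 mm long (x) and 75 mm wide (y), centred on the insert. For the nail clipper, lying in it either way round.
- jar: bystander: closed glass jar with a steel wire flip-top clasp, 62 mm across (with the clasp up to 36 mm from its axis) and 84 mm high, standing in the round well of the fourth insert of the organiser, 6 mm above that insert's underside; loose. Origin at the centre of its underside, z up.
- lotion_bottle: bystander: white lotion bottle with a pump, 52 mm across, 131 mm high, standing loose on the dresser beyond the work. Origin at the centre of its underside, z up.
Mind the look-alikes: they are no part of the job. Leave any black or yellow look-alike of the part that bears pacifier_a_center alone.

How it is judged (in metres and radians):
At the end, for the whole second after the job is handed in: Pacifiers teat up on the open insert's floor, centres within 56 mm of its middle each way; a spoon flat in each lane, within 20 mm of mid-lane lengthwise; clipper flat in the trough within 30 mm lengthwise, 35 mm sideways. All within 5 mm of the floor, 0.2 rad tilt, released, at rest (x of pacifier_a_center in the frame of open_insert between -0.056 and 0.056 m and y of pacifier_a_center in the frame of open_insert between -0.056 and 0.056 m and z of each of pacifier_a_center, pacifier_b_center in the frame of open_insert below 0.032 m and angle between each of pacifier_a_center, pacifier_b_center, nail_clipper_center's own z axis and vertical below 0.2 rad and x of pacifier_b_center in the frame of open_insert between -0.056 and 0.056 m and y of pacifier_b_center in the frame of open_insert between -0.056 and 0.056 m and ((x of spoon_a_center in the frame of lane_insert between -0.02 and 0.02 m and y of spoon_a_center in the frame of lane_insert between 0.004 and 0.058 m and z of each of spoon_a_center, spoon_b_center in the frame of lane_insert below 0.016 m and angle between each of spoon_a_center, spoon_b_center's own z axis and vertical below 0.2 rad and x of spoon_b_center in the frame of lane_insert between -0.02 and 0.02 m and y of spoon_b_center in the frame of lane_insert between -0.058 and -0.004 m) or (x of spoon_a_center in the frame of lane_insert between -0.02 and 0.02 m and y of spoon_a_center in the frame of lane_insert between -0.058 and -0.004 m and z of each of spoon_a_center, spoon_b_center in the frame of lane_insert below 0.016 m and angle between each of spoon_a_center, spoon_b_center's own z axis and vertical below 0.2 rad and x of spoon_b_center in the frame of lane_insert between -0.02 and 0.02 m and y of spoon_b_center in the frame of lane_insert between 0.004 and 0.058 m)) and x of nail_clipper_center in the frame of trough_insert between -0.03 and 0.03 m and y of nail_clipper_center in the frame of trough_insert between -0.035 and 0.035 m and z of nail_clipper_center in the frame of trough_insert below 0.019 m and linear speed of each of pacifier_a, pacifier_b, spoon_a, spoon_b, nail_clipper below 0.02 m/s and contact force between each of pacifier_a, pacifier_b, spoon_a, spoon_b, nail_clipper and the fingers below 0.05 N); the robot touches nothing.
It fails at once if the glass jar is pushed more than 20 mm, or tipped by more than 0.25 rad (distance of jar from where it was at the start of the episode above 0.02 m or angle between jar's own z axis and vertical above 0.25 rad).
It fails at once if the lotion bottle is moved by more than 20 mm, or tipped by more than 0.25 rad (distance of lotion_bottle from where it was at the start of the episode above 0.02 m or angle between lotion_bottle's own z axis and vertical above 0.25 rad).
It fails at once if a thing is dropped or thrown (free of the fingers at more than 0.8 m/s, a fall of some 35 mm) ((linear speed of pacifier_a above 0.8 m/s and contact force between pacifier_a and the fingers below 0.01 N) or (linear speed of pacifier_b above 0.8 m/s and contact force between pacifier_b and the fingers below 0.01 N) or (linear speed of spoon_a above 0.8 m/s and contact force between spoon_a and the fingers below 0.01 N) or (linear speed of spoon_b above 0.8 m/s and contact force between spoon_b and the fingers below 0.01 N) or (linear speed of nail_clipper above 0.8 m/s and contact force between nail_clipper and the fingers below 0.01 N)).
It also fails if it takes over 128 s, if anything falls off the work surface, if the arm or the gripper's body presses on something with over 40 N, if the wrist force passes 120 N, or if a joint passes its speed limit or range.

## Robot

A 6-joint arm with a two-finger parallel gripper is mounted at the origin on the work surface. World frame = base frame: x ahead of the robot, y to its left, z up, the work surface at z = 0. Lengths are in mm, angles in rad, forces in N, time in s.
With the tool pointing down it reaches from about 425 to 950 mm from the base axis. Payload 3.5 kg.
Tool frame: the origin (TCP) lies between the finger pads; the fingertips stand 8 mm ahead of it and the grasp point (between the pads) lies 11 mm behind it (ctrl.nose_length is the distance from the TCP to the fingertips, in mm); z points along the fingers, y is the line along which they close (so a half turn about z gives the same grasp; the last joint's range is limited). The gripper opens to 85 mm and grips with 20 to 120 N. Pads are 22 mm wide; open, the fingers measure 114 mm over their backs; the gripper's body (76 mm by 85 mm) begins 54 mm behind the grasp point. The pads swing forward as they close: fully open they stand 13 mm farther back than shut.
Start: joints at [-1.481, 0.286, 1.577, -0, 1.279, -0.15], TCP at [160.343, -655.665, 239.325] pointing down, gripper open.
Joint ranges: [-2.77, 2.77], [-0.9, 2.22], [0.21, 2.48], [-1.53, 4.67], [0.24, 2.81], [-2.84, 2.84]. Speed limits (rad/s): [2.79, 2.79, 3.14, 3.14, 3.14, 3.14].

## Interface

Orientations are given as a unit quaternion [w, x, y, z].
In Python, from station import ctrl gives the robot as it stands.
- The arm moves only by the tool step_arm, never from a script. Its argument "deltas" is a list of rows, each a list of 6 numbers: the shift along the world's x, y, z in m, then the turn, a rotation vector about the world's x, y, z in rad. In form: [[tx, ty, tz, rx, ry, rz], ...]. A call has exactly 10 rows; each row is the pose to reach, as a shift and turn from the pose commanded when the call began; what a row does not reach only later rows make up. A row lasts 1/12 s, in which the tool goes at most 41.7 mm and 7.16 degrees, less where a joint would pass 70% of its speed; a pose out of reach is approached as far as the arm can. A call with a gripper value outside its range is refused whole. "claw" is the gripper command: -1 is shut, 1 is fully open, values between are in proportion, set as the call begins (left out, the last holds). The fingers move at their own pace and stop on an object; "newtons" is the grip in N (left out, the last holds). Time passes only in rows, so rows that repeat a pose let the fingers close, or fill a call up. It gives the time, the measured TCP pose, the force, the opening and the grip force at its end, in the units of the state.
- ctrl.read_state(): the state, without advancing time (a new reading comes with each control period).
- ctrl.grab_frame(name): name is "side" or "top"; returns a dict with "pixels" (420x560x3 uint8, blue, green, red), "range_z" (420x560 float32, mm along the optical axis (not along the pixel's ray), 0 where there is no reading), "fx", "fy", "cx", "cy" (pixels), "dist" ([k1, k2, p1, p2, k3] as OpenCV has them; the pictures are not rectified), "T" (4x4, takes a point from camera to world coordinates). Camera axes: x right, y down, z forward; pixel columns grow to the right and rows downward; lengths in mm; the calibration is good to about 2 mm. A picture is of the moment at which its call begins.
- ctrl.job_done(): hands the job in; it is judged then, once.
The state is a dict: "t": time; "joint_pos": joint angles; "qvel": joint speeds; "tau": joint torques, N m; "ee_pos": TCP position; "orientation": TCP orientation; "force": force on the tool from outside, world axes, zero at the start; "wrist_torque": the same for the moment, N m; "grip_width": opening from 0.0 (shut) to 1.0 (fully open); "gripper_force": force on a finger pad.
Only numpy, scipy, OpenCV 4.12 (cv2) and the standard library are available. Lean on these libraries where they do the work, as an engineer would, in place of code of your own. Each camera call takes 0.05 s, during which the arm holds its last target. There are 200 camera calls.

## Working session

There is one attempt and no reset: what is moved stays moved. The work goes in short steps, Python scripts to look and compute and a tool call to move; the robot and the scene stay as the last step left them, time stands still between calls to the robot, and variables do not carry over. Pictures are saved under pics/ and viewed, at most 14 in all, crops included, and the job is handed in when it is done.

Besides the shell and the picture viewer there is one more tool, called after "Call:" as name(argument=value, ...) on one line, values as JSON. step_arm: Moves the arm, as the interface text tells. Its arguments: {"type":"object","properties":{"deltas":{"type":"array","items":{"type":"array","items":{"type":"number"}}},"claw":{"type":"number"},"newtons":{"type":"number"}},"required":["deltas"]}

```bash
ls; mkdir -p pics
cat > h.py <<'E'
import numpy as np, cv2, pickle
from station import ctrl
def grab(n,tag):
    f=ctrl.grab_frame(n); pickle.dump(f,open(f'pics/{tag}.pkl','wb')); cv2.imwrite(f'pics/{tag}.png',f['pixels']); return f
def load(tag): return pickle.load(open(f'pics/{tag}.pkl','rb'))
def cloud(f):
    h,w=f['range_z'].shape
    u,v=np.meshgrid(np.arange(w),np.arange(h))
    K=np.array([[f['fx'],0,f['cx']],[0,f['fy'],f['cy']],[0,0,1.]])
    p=cv2.undistortPoints(np.stack([u,v],-1).reshape(-1,1,2).astype(float),K,np.array(f['dist'])).reshape(h,w,2)
    z=f['range_z'][...,None].astype(float)
    c=np.concatenate([p*z,z,np.ones_like(z)],-1)
    return (c@np.array(f['T']).T)[...,:3]
E
python3 - <<'E'
from h import *
for n in('top','side'):
    f=grab(n,n+'0'); print(n,np.round(f['T'],3).tolist(),f['fx'],f['cx'],f['cy'],f['dist'],(f['range_z']>0).mean())
s=ctrl.read_state();print(s['ee_pos'],s['orientation'],s['t'],s['grip_width'])
E
```

```text
pics
top [[-0.017, -0.997, 0.07, 419.708], [-1.0, 0.017, -0.004, 104.627], [0.003, -0.07, -0.998, 1234.305], [0.0, 0.0, 0.0, 1.0]] 531.0133506640315 273.8453546197039 213.7122163572746 [-0.21272846  0.          0.          0.          0.        ] 0.9962585034013606
side [[-0.996, -0.054, 0.071, 456.332], [-0.089, 0.674, -0.734, 810.007], [-0.008, -0.737, -0.676, 731.224], [0.0, 0.0, 0.0, 1.0]] 496.6117916969145 284.10810522510053 214.1971925461891 [0.0314524 0.        0.        0.        0.       ] 0.9959056122448979
[ 160.26997546 -655.11224098  238.09238784] [-1.05223161e-03  9.92820543e-01  1.19608786e-01  2.95472558e-05] 0.1 0.998387088268467
```

View pics/top0.png

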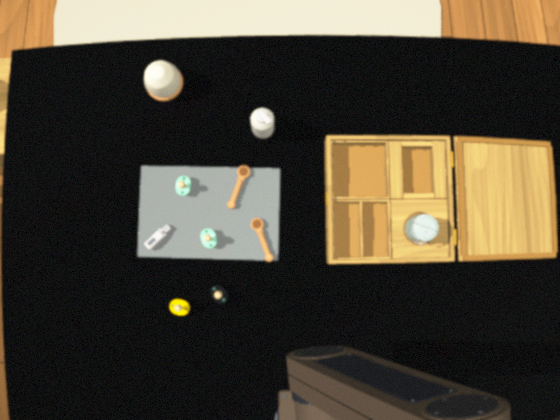

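View pics/side0.png

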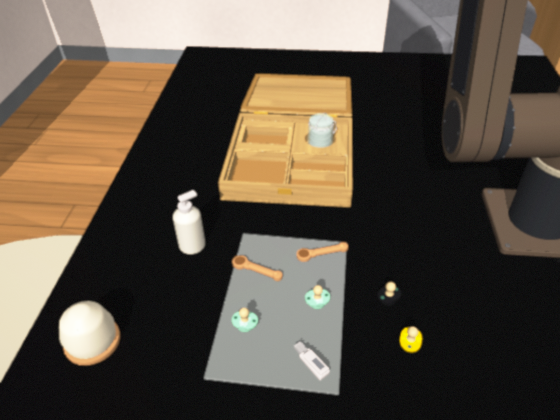

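Top view candidates: mint pacifiers at (183,186) and (208,238). The look-alikes, black at (219,295) and yellow at (180,307), are off the mat and to be left alone. Spoons are at (238,187) and (262,240), the clipper at (158,237). In the organiser, the open insert is at (360,170), the lanes at (360,230), the trough at (418,168) and the jar at (425,228). The side view agrees: mint (318,296) and (244,319), black (390,292), yellow (411,340).

```bash
cat > m.py <<'E'
from h import *
C={t:(load(t),cloud(load(t))) for t in('top0','side0')}
seeds=dict(pacA=(183,186),pacB=(208,238),spA=(238,187),spB=(262,240),clip=(158,237))
for n,(u,v) in seeds.items():
    c0=np.median(C['top0'][1][v-2:v+3,u-2:u+3].reshape(-1,3),0)
    for t,(f,P) in C.items():
        mz=np.median(P[(abs(P[...,0]-490)<40)&(abs(P[...,1]-c0[1])<60)][:,2])
        m=(np.hypot(P[...,0]-c0[0],P[...,1]-c0[1])<(75 if n[0]=='s' else 50))&(P[...,2]>mz+3.5)
        k,l=cv2.connectedComponents(m.astype(np.uint8)); 
        d=[np.hypot(*(P[l==i][:,:2].mean(0)-c0[:2]))if (l==i).sum()>15 else 999 for i in range(1,k)]
        q=P[l==1+int(np.argmin(d))]
        (cx,cy),(a,b),ang=cv2.minAreaRect(q[:,:2].astype(np.float32))
        mu=q[:,:2].mean(0); w,V=np.linalg.eigh(np.cov((q[:,:2]-mu).T)); e=V[:,1]; s=(q[:,:2]-mu)@e
        top=q[q[:,2]>np.percentile(q[:,2],90)].mean(0)
        print(n,t,len(q),'rect',np.round([cx,cy,a,b,ang],1),'mean',mu.round(1),'pca',np.degrees(np.arctan2(e[1],e[0])).round(1),'mid',(mu+e*(s.max()+s.min())/2).round(1),'len',np.ptp(s).round(1),'zmat',mz.round(1),'ztop',np.percentile(q[:,2],[50,98]).round(1),'top',top.round(1))
# organiser corners
for t,(f,P) in C.items():
    m=(P[...,2]>42)&(P[...,2]<56)&(P[...,1]<0)&(P[...,1]>-330)&(P[...,0]>300)&(P[...,0]<680)
    print(t,'org',[np.round(x,1) for x in cv2.minAreaRect(P[m][:,:2].astype(np.float32))],np.median(P[m][:,2]))
f,P=C['top0']
for n,(u,v) in dict(open=(360,170),laneL=(346,230),laneR=(376,230),div=(361,230),trough=(418,168),jar=(423,228),wallmid=(389,180),lot=(262,120),outer=(328,200)).items(): print(n,np.median(P[v-2:v+3,u-2:u+3].reshape(-1,3),0).round(1))
E
python3 m.py
python3 - <<'E'
from h import *
f=load('top0')['pixels']; cv2.imwrite('pics/c1.png',cv2.resize(f[155:275,130:285],None,fx=5,fy=5,interpolation=cv2.INTER_CUBIC)[:600,:800])
E
```

```text
pacA top0 246 rect [574.  310.   41.7  39.9  19.1] mean [574.1 308.5] pca 165.3 mid [575.6 308.1] len 46.1 zmat 3.5 ztop [21.6 48.7] top [574.6 309.9  47. ]
pacA side0 434 rect [575.2 312.4  43.3  34.9   7.3] mean [574.1 314.9] pca 179.5 mid [575.2 314.8] len 44.6 zmat 4.0 ztop [21.9 47.9] top [574.7 311.9  46.6]
pacB top0 249 rect [452.2 250.3  39.1  43.1  77. ] mean [451.8 249.9] pca -162.7 mid [451.8 249.9] len 45.0 zmat 3.3 ztop [21.9 48.5] top [452.4 249.5  47. ]
pacB side0 400 rect [452.9 252.9  44.9  34.4  17.8] mean [452.5 256.6] pca -170.0 mid [452.  256.5] len 45.1 zmat 3.8 ztop [22.1 47.8] top [453.1 253.8  46.6]
spA top0 336 rect [569.1 181.2  30.7 105.7  72.5] mean [574.7 181.9] pca 158.8 mid [569.9 183.8] len 105.6 zmat 3.5 ztop [13.8 19.2] top [565.8 184.3  18.5]
spA side0 441 rect [569.5 181.6  32.1 105.9  72.9] mean [572.7 185.9] pca 158.7 mid [571.3 186.4] len 106.4 zmat 3.8 ztop [13.8 17.4] top [557.4 190.4  17. ]
spB top0 333 rect [447.2 128.8 104.   28.5  18.4] mean [451.8 130.1] pca -160.7 mid [447.3 128.5] len 104.2 zmat 2.9 ztop [14.1 19.3] top [440.2 124.8 12
[... 212 characters left out ...]
 ] mean [455.2 371.8] pca 134.5 mid [456.1 370.8] len 78.3 zmat 3.2 ztop [18.2 24.9] top [448.8 380.5  24.3]
clip side0 561 rect [459.4 372.3  21.7  72.2  43.4] mean [456.2 377.9] pca 131.8 mid [460.3 373.2] len 72.5 zmat 4.1 ztop [19.1 24. ] top [443.6 388.4  23.7]
top0 org [array([ 534.1, -174.1]), array([312.1, 291.2]), np.float64(89.9)] 49.08422630257962
side0 org [array([ 535. , -172.5]), array([315.6, 289.3]), np.float64(89.8)] 48.81484239138604
open [ 604.8 -103.8    9.2]
laneL [464.6 -66.5  10.9]
laneR [ 463.3 -137.2   10.2]
div [463.3 -97.3  29.1]
trough [ 608.  -243.4    9.9]
jar [ 462.6 -226.    92.1]
wallmid [ 576.6 -167.6   35.6]
lot [700.1 122.6 111.2]
outer [531.5 -22.   46.1]
```

View pics/c1.png

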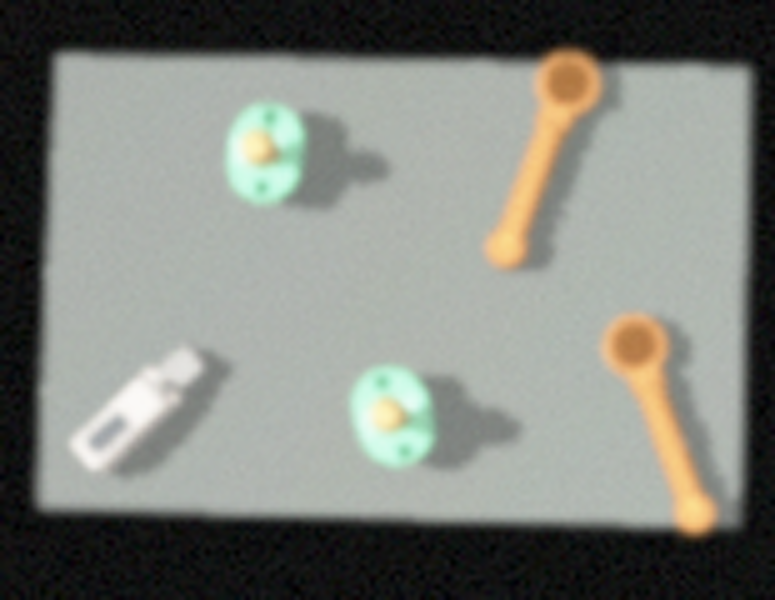

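The crop shows both mint pacifiers teat up (shields at (266,153) and (392,415)), the clipper with its lever on top at (140,410), and the two spoons. The choice holds. Next I refine the axes and the insert walls.

```bash
cat > m2.py <<'E'
from h import *
C={t:(load(t),cloud(load(t))) for t in('top0','side0')}
print('nose',ctrl.nose_length)
for t,(f,P) in C.items():
    X,Y,Z=P[...,0],P[...,1],P[...,2]
    for n,c in dict(pacA=(574,310),pacB=(452,251)).items():
        hsv=cv2.cvtColor(f['pixels'],cv2.COLOR_BGR2HSV)
        m=(np.hypot(X-c[0],Y-c[1])<32)&(Z>18.5)&(Z<24.5)
        q=P[m]; (cx,cy),(a,b),g=cv2.fitEllipse(cv2.convexHull(q[:,:2].astype(np.float32)))
        print(t,n,np.round([cx,cy,a,b,g],1),'major axis dir',round(g+90,1),'z',np.median(q[:,2]).round(1))
    for n,c,a in (('spA',(570,184),158.8),('spB',(447,129),-160.7),('clip',(457,371),134)):
        e=np.array([np.cos(np.radians(a)),np.sin(np.radians(a))]); d=P[...,:2]-c; s=d@e; w=d@[-e[1],e[0]]
        lo,hi,S,W=(13.5,20,30,14) if n[0]=='s' else (18,27,30,18)
        m=(abs(s)<S)&(abs(w)<W)&(Z>lo)&(Z<hi)
        q=P[m][:,:2]; p=np.polyfit(s[m],w[m],1); print(t,n,'axis',round(a+np.degrees(np.arctan(p[0])),1),'centreline pt',(np.array(c)+p[1]*np.array([-e[1],e[0]])).round(1),'width',np.percentile(w[m]-np.polyval(p,s[m]),[2,98]).round(1),'z',np.median(Z[m]).round(1))
f,P=C['top0']
def prof(ax,c0,half,lo,hi):
    o=1-ax; m=(abs(P[...,ax]-c0)<half)&(P[...,o]>lo)&(P[...,o]<hi); b=((P[m][:,o]-lo)//4).astype(int)
    print('xy'[o],[(lo+4*i+2,int(np.median(P[m][b==i][:,2]))) for i in range(b.max()+1) if (b==i).any()])
prof(0,465,25,-190,-6); prof(0,608,20,-330,-6); prof(1,-66,12,380,690); prof(1,-243,15,520,690)
E
python3 m2.py
```

```text
nose 8.0
top0 pacA [575.  309.5  36.2  45.1  80.4] major axis dir 170.4 z 21.1
top0 pacB [452.3 250.3  34.9  45.8 109. ] major axis dir 199.0 z 21.4
top0 spA axis 158.6 centreline pt [570.  183.9] width [-6.3  6.8] z 15.5
top0 spB axis -160.4 centreline pt [447. 129.] width [-5.9  6.4] z 15.6
top0 clip axis 131.9 centreline pt [456.7 370.7] width [-9.   8.8] z 21.3
side0 pacA [574.7 311.1  35.6  46.   80.8] major axis dir 170.8 z 21.5
side0 pacB [452.3 252.9  36.8  46.4 108.5] major axis dir 198.5 z 21.7
side0 spA axis 158.6 centreline pt [570.6 185.6] width [-7.2  7.2] z 15.1
side0 spB axis -161.0 centreline pt [446.7 129.7] width [-6.3  6.6] z 15.1
side0 clip axis 131.9 centreline pt [458.7 372.6] width [-8.   8.9] z 21.7
y [(-188, 31), (-184, 33), (-180, 32), (-176, 32), (-172, 32), (-168, 32), (-164, 35), (-160, 21), (-156, 8), (-152, 10), (-148, 9), (-144, 8), (-140, 10), (-136, 9), (-132, 9), (-128, 10), (-124, 10), (-120, 9), (-116, 10), (-112, 10), (-108, 9), (-104, 10), (-100, 37), (-96, 21), (-92, 9), (-88, 10), (-84, 10), (-80, 9), (-76, 10), (-72, 10), (-68, 9), (-64, 10)
[... 1592 characters left out ...]
82, 10), (586, 9), (590, 9), (594, 11), (598, 8), (602, 8), (606, 9), (610, 10), (614, 10), (618, 10), (622, 10), (626, 10), (630, 8), (634, 11), (638, 8), (642, 8), (646, 10), (650, 9), (654, 10), (658, 9), (662, 8), (666, 24), (670, 36), (674, 47), (678, 48)]
x [(522, 32), (526, 32), (530, 34), (534, 29), (538, 36), (542, 35), (546, 34), (550, 9), (554, 9), (558, 10), (562, 8), (566, 8), (570, 10), (574, 9), (578, 10), (582, 9), (586, 9), (590, 10), (594, 10), (598, 8), (602, 9), (606, 9), (610, 8), (614, 10), (618, 10), (622, 8), (626, 10), (630, 11), (634, 8), (638, 9), (642, 11), (646, 10), (650, 10), (654, 15), (658, 33), (662, 37), (666, 36), (670, 42), (674, 48), (678, 48), (690, 1)]
```

Call:
step_arm(deltas=[[0.02,0.02,0,0,0,0],[0.045,0.05,0,0,0,0],[0.07,0.08,0,0,0,0],[0.095,0.11,0,0,0,0],[0.12,0.14,0,0,0,0],[0.15,0.17,0,0,0,0],[0.18,0.2,0,0,0,0],[0.21,0.23,0,0,0,0],[0.235,0.26,0,0,0,0],[0.26,0.29,0,0,0,0]], claw=1, newtons=25)

```text
t: 0.93
ee_pos: [421.3, -363.6, 238.9]
orientation: [-0.0, 0.993, 0.12, -0.0]
force: [0.9, 0.1, -0.3]
grip_width: 0.999
gripper_force: 0.0
```

Call:
step_arm(deltas=[[0.01,0.035,0,0,0,0],[0.02,0.07,0,0,0,0],[0.03,0.11,-0.005,0,0,0],[0.04,0.15,-0.01,0,0,0],[0.05,0.19,-0.02,0,0,0],[0.06,0.225,-0.03,0,0,0],[0.07,0.26,-0.04,0,0,0],[0.08,0.295,-0.05,0,0,0],[0.08,0.33,-0.06,0,0,0],[0.08,0.365,-0.07,0,0,0]])

```text
t: 1.77
ee_pos: [500.1, 1.2, 168.6]
orientation: [-0.0, 0.993, 0.12, -0.0]
force: [0.9, 0.1, -0.3]
grip_width: 0.998
gripper_force: 0.0
```

Call:
step_arm(deltas=[[-0.01,0.03,0,0,0,0.02],[-0.022,0.06,-0.02,0,0,0.05],[-0.035,0.09,-0.04,0,0,0.08],[-0.046,0.115,-0.055,0,0,0.097],[-0.053,0.13,-0.07,0,0,0.097],[-0.053,0.13,-0.09,0,0,0.097],[-0.053,0.13,-0.11,0,0,0.097],[-0.053,0.13,-0.13,0,0,0.097],[-0.053,0.13,-0.145,0,0,0.097],[-0.053,0.13,-0.155,0,0,0.097]])

```text
t: 2.6
ee_pos: [445.7, 129.3, 12.3]
orientation: [-0.0, 0.986, 0.168, -0.002]
force: [0.2, 0.1, 0.7]
grip_width: 1.001
gripper_force: 0.0
```

Call:
step_arm(deltas=[[0,0,0,0,0,0],[0,0,0,0,0,0],[0,0,0,0,0,0],[0,0,0,0,0,0],[0,0,0,0,0,0],[0,0,0,0,0,0],[0,0,0,0,0,0],[0,0,0,0,0,0],[0,0,0,0,0,0],[0,0,0,0,0,0]], claw=-1, newtons=25)

```text
t: 3.43
ee_pos: [448.2, 129.4, 15.3]
orientation: [0.0, 0.986, 0.168, 0.001]
force: [-1.3, -0.8, 4.9]
grip_width: 0.143
gripper_force: 26.6
```

Call:
step_arm(deltas=[[0,0,0.005,0,0,0],[0,0,0.015,0,0,0],[0,0,0.035,0,0,0],[0,0,0.055,0,0,0],[0,0,0.075,0,0,0],[0,0,0.095,0,0,0],[0,0,0.11,0,0,0],[0,0,0.116,0,0,0],[0,0,0.116,0,0,0],[0,0,0.116,0,0,0]])

```text
t: 4.27
ee_pos: [447.0, 129.3, 130.1]
orientation: [-0.0, 0.986, 0.168, -0.0]
force: [-1.2, 0.1, 0.3]
grip_width: 0.138
gripper_force: 25.9
```

Call:
step_arm(deltas=[[0.002,-0.01,0,0,0,-0.03],[0.004,-0.035,0,0,0,-0.07],[0.006,-0.065,0,0,0,-0.11],[0.008,-0.095,0,0,0,-0.15],[0.01,-0.125,0,0,0,-0.19],[0.012,-0.155,0,0,0,-0.23],[0.014,-0.185,0,0,0,-0.27],[0.016,-0.215,0,0,0,-0.3],[0.018,-0.24,0,0,0,-0.33],[0.019,-0.257,0,0,0,-0.337]])

```text
t: 5.1
ee_pos: [465.4, -130.3, 128.9]
orientation: [-0.0, 1.0, -0.002, -0.001]
force: [-0.5, -0.6, -0.0]
grip_width: 0.141
gripper_force: 25.9
```

```bash
cat > v.py <<'E'
import sys; from h import *
a,b=sys.argv[1],sys.argv[2]; t,s=grab('top',a)['pixels'],grab('side',b)['pixels']
T=cv2.resize(t[120:300,130:460],(660,360)); cv2.imwrite(f'pics/v{a}.png',np.vstack([T[:300] if 0 else T,cv2.resize(s[90:300,190:520],(660,240) if 0 else (377,240))[:, :].copy() if 0 else cv2.copyMakeBorder(cv2.resize(s[90:250,200:480],(420,240)),0,0,0,240,cv2.BORDER_CONSTANT)]))
s=ctrl.read_state(); print(s['t'],s['ee_pos'].round(1) if hasattr(s['ee_pos'],'round') else s['ee_pos'],s['grip_width'],s['gripper_force'])
E
python3 v.py t1 s1
```

```text
5.2 [ 465.6 -130.2  129.1] 0.14058478312700892 25.911119878292084
```

View pics/vt1.png

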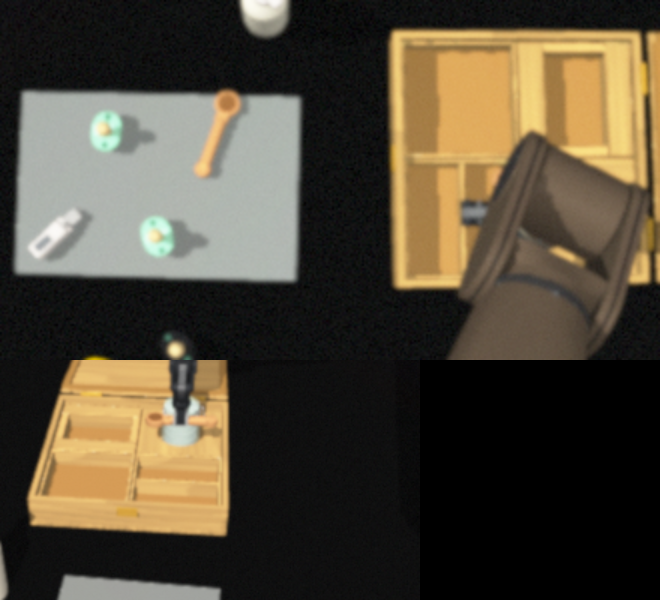

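The picture shows spoon B held level along x over the far lane (crop side view (185,420)), clear of the jar. Lowering it now.

Call:
step_arm(deltas=[[0,0,-0.01,0,0,0],[0,0,-0.03,0,0,0],[0,0,-0.05,0,0,0],[0,0,-0.065,0,0,0],[0,0,-0.08,0,0,0],[0,0,-0.09,0,0,0],[0,0,-0.098,0,0,0],[0,0,-0.104,0,0,0],[0,0,-0.109,0,0,0],[0,0,-0.109,0,0,0]])

```text
t: 6.03
ee_pos: [466.9, -127.6, 21.7]
orientation: [-0.0, 1.0, 0.0, 0.0]
force: [1.4, -0.7, 0.3]
grip_width: 0.138
gripper_force: 26.9
```

Call:
step_arm(deltas=[[0,0,0,0,0,0],[0,0,0,0,0,0],[0,0,0,0,0,0],[0,0,0,0,0,0],[0,0,0,0,0,0],[0,0,0.005,0,0,0],[0,0,0.02,0,0,0],[0,0,0.045,0,0,0],[0,0,0.075,0,0,0],[0,0,0.109,0,0,0]], claw=-0.44)

```text
t: 6.87
ee_pos: [465.2, -127.1, 130.5]
orientation: [-0.001, 1.0, -0.0, -0.001]
force: [1.7, -0.8, -0.4]
grip_width: 0.278
gripper_force: 0.0
```

Call:
step_arm(deltas=[[0.008,0.025,0,0,0,-0.04],[0.02,0.06,0,0,0,-0.08],[0.032,0.095,0,0,0,-0.12],[0.044,0.13,0,0,0,-0.16],[0.055,0.165,0,0,0,-0.2],[0.067,0.2,0,0,0,-0.24],[0.079,0.235,0,0,0,-0.28],[0.09,0.27,0,0,0,-0.32],[0.1,0.297,0,0,0,-0.36],[0.104,0.312,0,0,0,-0.373]], claw=1)

```text
t: 7.7
ee_pos: [571.1, 187.4, 130.9]
orientation: [-0.001, 0.983, -0.185, 0.001]
force: [0.1, -0.7, -0.4]
grip_width: 0.997
gripper_force: 0.0
```

Call:
step_arm(deltas=[[0,0,-0.015,0,0,0],[0,0,-0.035,0,0,0],[0,0,-0.055,0,0,0],[0,0,-0.075,0,0,0],[0,0,-0.09,0,0,0],[0,0,-0.1,0,0,0],[0,0,-0.108,0,0,0],[0,0,-0.113,0,0,0],[0,0,-0.116,0,0,0],[0,0,-0.116,0,0,0]])

```text
t: 8.53
ee_pos: [570.5, 184.3, 14.4]
orientation: [-0.0, 0.983, -0.186, 0.0]
force: [-0.8, -0.4, 1.1]
grip_width: 1.002
gripper_force: 0.0
```

Call:
step_arm(deltas=[[0,0,0,0,0,0],[0,0,0,0,0,0],[0,0,0,0,0,0],[0,0,0,0,0,0],[0,0,0,0,0,0],[0,0,0,0,0,0],[0,0,0,0,0,0],[0,0,0,0,0,0],[0,0,0,0,0,0],[0,0,0,0,0,0]], claw=-1, newtons=25)

```text
t: 9.37
ee_pos: [570.6, 184.4, 14.7]
orientation: [-0.0, 0.983, -0.186, 0.0]
force: [0.8, 0.7, 2.2]
grip_width: 0.141
gripper_force: 26.5
```

Call:
step_arm(deltas=[[0,0,0.005,0,0,0],[0,0,0.015,0,0,0],[0,0,0.035,0,0,0],[0,0,0.055,0,0,0],[0,0,0.075,0,0,0],[0,0,0.095,0,0,0],[0,0,0.11,0,0,0],[0,0,0.116,0,0,0],[0,0,0.116,0,0,0],[0,0,0.116,0,0,0]])

```text
t: 10.2
ee_pos: [570.1, 184.3, 130.3]
orientation: [0.0, 0.983, -0.186, 0.0]
force: [-0.5, 0.1, -0.6]
grip_width: 0.138
gripper_force: 26.2
```

Call:
step_arm(deltas=[[-0.005,-0.01,0,0,0,0.03],[-0.015,-0.035,0,0,0,0.07],[-0.027,-0.065,0,0,0,0.11],[-0.04,-0.095,0,0,0,0.15],[-0.053,-0.125,0,0,0,0.19],[-0.065,-0.155,0,0,0,0.24],[-0.078,-0.185,0,0,0,0.29],[-0.09,-0.215,0,0,0,0.33],[-0.1,-0.238,0,0,0,0.36],[-0.104,-0.249,0,0,0,0.373]])

```text
t: 11.03
ee_pos: [464.0, -66.4, 128.5]
orientation: [-0.0, 1.0, -0.001, -0.002]
force: [0.0, -0.2, -0.6]
grip_width: 0.141
gripper_force: 26.2
```

Call:
step_arm(deltas=[[0,0,-0.01,0,0,0],[0,0,-0.03,0,0,0],[0,0,-0.05,0,0,0],[0,0,-0.065,0,0,0],[0,0,-0.08,0,0,0],[0,0,-0.09,0,0,0],[0,0,-0.098,0,0,0],[0,0,-0.104,0,0,0],[0,0,-0.109,0,0,0],[0,0,-0.109,0,0,0]])

```text
t: 11.87
ee_pos: [466.8, -64.5, 21.4]
orientation: [-0.0, 1.0, -0.0, 0.0]
force: [-0.7, -0.1, 0.1]
grip_width: 0.148
gripper_force: 26.9
```

Call:
step_arm(deltas=[[0,0,0,0,0,0],[0,0,0,0,0,0],[0,0,0,0,0,0],[0,0,0,0,0,0],[0,0,0,0,0,0],[0,0,0.005,0,0,0],[0,0,0.02,0,0,0],[0,0,0.045,0,0,0],[0,0,0.075,0,0,0],[0,0,0.109,0,0,0]], claw=-0.44)

```text
t: 12.7
ee_pos: [465.1, -64.3, 130.6]
orientation: [-0.001, 1.0, -0.0, -0.001]
force: [0.9, -1.8, -0.4]
grip_width: 0.279
gripper_force: 0.0
```

Call:
step_arm(deltas=[[-0.001,0.025,0,0,0,0.03],[-0.003,0.06,0,0,0,0.07],[-0.004,0.095,0,0,0,0.1],[-0.006,0.13,0,0,0,0.14],[-0.007,0.165,0,0,0,0.17],[-0.009,0.2,0,0,0,0.21],[-0.01,0.235,0,0,0,0.25],[-0.012,0.27,0,0,0,0.29],[-0.013,0.3,0,0,0,0.32],[-0.014,0.316,0,0,0,0.33]], claw=1)

```text
t: 13.53
ee_pos: [451.9, 254.2, 131.0]
orientation: [-0.0, 0.986, 0.166, 0.001]
force: [0.4, 0.6, -0.0]
grip_width: 1.001
gripper_force: 0.0
```

```bash
python3 v.py t2 s2
```

```text
13.6333 [451.9 253.5 130.8] 0.9962421037052634 0.0
```

View pics/vt2.png

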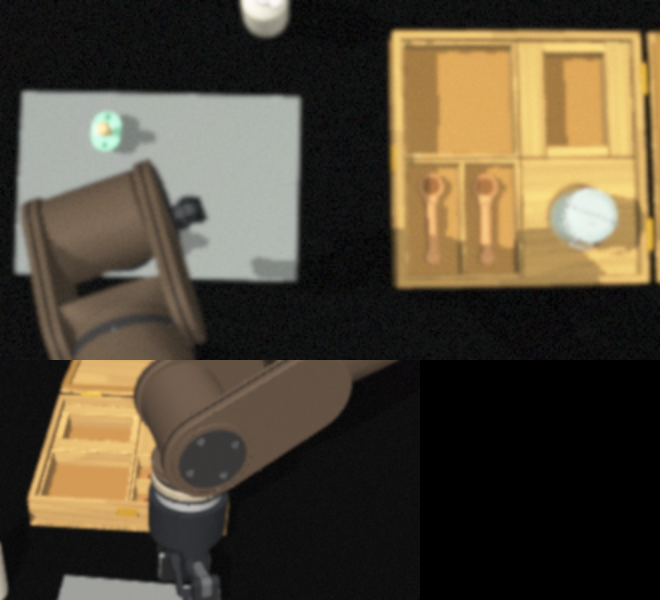

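Both spoons lie in their lanes (crop (433,215) and (487,215)) and the jar is in place. Next is pacifier B.

Call:
step_arm(deltas=[[0,0,-0.015,0,0,0],[0,0,-0.035,0,0,0],[0,0,-0.055,0,0,0],[0,0,-0.075,0,0,0],[0,0,-0.09,0,0,0],[0,0,-0.1,0,0,0],[0,0,-0.108,0,0,0],[0,0,-0.114,0,0,0],[0,0,-0.118,0,0,0],[0,0,-0.118,0,0,0]])

```text
t: 14.47
ee_pos: [452.3, 251.1, 12.1]
orientation: [0.0, 0.986, 0.164, -0.0]
force: [0.7, -0.1, -0.6]
grip_width: 1.0
gripper_force: 0.0
```

Call:
step_arm(deltas=[[0,0,0,0,0,0],[0,0,0,0,0,0],[0,0,0,0,0,0],[0,0,0,0,0,0],[0,0,0,0,0,0],[0,0,0,0,0,0],[0,0,0,0,0,0],[0,0,0,0,0,0],[0,0,0,0,0,0],[0,0,0,0,0,0]], claw=-1, newtons=25)

```text
t: 15.3
ee_pos: [452.9, 251.6, 13.0]
orientation: [-0.0, 0.986, 0.164, 0.001]
force: [-0.0, 0.2, 5.7]
grip_width: 0.39
gripper_force: 25.4
```

Call:
step_arm(deltas=[[0,0,0.005,0,0,0],[0,0,0.015,0,0,0],[0,0,0.035,0,0,0],[0,0,0.055,0,0,0],[0,0,0.075,0,0,0],[0,0,0.095,0,0,0],[0,0,0.11,0,0,0],[0,0,0.118,0,0,0],[0,0,0.118,0,0,0],[0,0,0.118,0,0,0]])

```text
t: 16.13
ee_pos: [452.1, 251.3, 130.3]
orientation: [-0.0, 0.986, 0.164, 0.0]
force: [-0.1, -0.7, -0.5]
grip_width: 0.387
gripper_force: 25.0
```

Call:
step_arm(deltas=[[0.005,-0.01,0,0,0,-0.02],[0.015,-0.03,0,0,0,-0.05],[0.028,-0.055,0,0,0,-0.08],[0.042,-0.082,0,0,0,-0.12],[0.056,-0.11,0,0,0,-0.16],[0.07,-0.138,0,0,0,-0.2],[0.085,-0.166,0,0,0,-0.24],[0.1,-0.194,0,0,0,-0.28],[0.115,-0.222,0,0,0,-0.31],[0.13,-0.25,0,0,0,-0.33]])

```text
t: 16.97
ee_pos: [581.8, -0.9, 128.4]
orientation: [-0.0, 1.0, -0.001, -0.002]
force: [-0.5, 0.5, -0.1]
grip_width: 0.389
gripper_force: 25.0
```

Call:
step_arm(deltas=[[0.014,-0.028,0,0,0,0],[0.028,-0.055,0,0,0,0],[0.04,-0.078,0,0,0,0],[0.048,-0.093,0,0,0,0],[0.051,-0.099,0,0,0,0],[0.051,-0.099,-0.01,0,0,0],[0.051,-0.099,-0.025,0,0,0],[0.051,-0.099,-0.04,0,0,0],[0.051,-0.099,-0.055,0,0,0],[0.051,-0.099,-0.065,0,0,0]])

```text
t: 17.8
ee_pos: [631.0, -96.0, 61.9]
orientation: [-0.001, 1.0, 0.0, -0.002]
force: [-0.3, -0.3, -0.4]
grip_width: 0.382
gripper_force: 25.0
```

Call:
step_arm(deltas=[[0,0,-0.008,0,0,0],[0,0,-0.016,0,0,0],[0,0,-0.024,0,0,0],[0,0,-0.031,0,0,0],[0,0,-0.037,0,0,0],[0,0,-0.041,0,0,0],[0,0,-0.044,0,0,0],[0,0,-0.046,0,0,0],[0,0,-0.046,0,0,0],[0,0,-0.046,0,0,0]])

```text
t: 18.63
ee_pos: [633.8, -97.8, 20.0]
orientation: [0.0, 1.0, -0.0, 0.0]
force: [-0.6, -0.5, 1.5]
grip_width: 0.39
gripper_force: 25.2
```

Call:
step_arm(deltas=[[0,0,0,0,0,0],[0,0,0,0,0,0],[0,0,0,0,0,0],[0,0,0,0,0,0],[0,0,0,0,0,0],[0,0,0.005,0,0,0],[0,0,0.02,0,0,0],[0,0,0.045,0,0,0],[0,0,0.075,0,0,0],[0,0,0.111,0,0,0]], claw=0.08)

```text
t: 19.47
ee_pos: [632.2, -97.3, 130.9]
orientation: [-0.0, 1.0, -0.0, -0.001]
force: [1.1, 0.4, 0.1]
grip_width: 0.536
gripper_force: 0.0
```

Call:
step_arm(deltas=[[-0.004,0.025,0,0,0,-0.02],[-0.009,0.06,0,0,0,-0.04],[-0.014,0.095,0,0,0,-0.06],[-0.019,0.13,0,0,0,-0.08],[-0.024,0.168,0,0,0,-0.1],[-0.029,0.206,0,0,0,-0.12],[-0.035,0.244,0,0,0,-0.14],[-0.04,0.282,0,0,0,-0.16],[-0.045,0.32,0,0,0,-0.164],[-0.05,0.355,0,0,0,-0.164]], claw=1)

```text
t: 20.3
ee_pos: [583.2, 259.6, 132.3]
orientation: [-0.0, 0.997, -0.082, 0.001]
force: [0.1, 0.1, 0.0]
grip_width: 1.002
gripper_force: 0.0
```

Call:
step_arm(deltas=[[-0.005,0.03,0,0,0,0],[-0.0085,0.053,0,0,0,0],[-0.0085,0.053,-0.02,0,0,0],[-0.0085,0.053,-0.045,0,0,0],[-0.0085,0.053,-0.07,0,0,0],[-0.0085,0.053,-0.09,0,0,0],[-0.0085,0.053,-0.105,0,0,0],[-0.0085,0.053,-0.113,0,0,0],[-0.0085,0.053,-0.118,0,0,0],[-0.0085,0.053,-0.118,0,0,0]])

```text
t: 21.13
ee_pos: [574.9, 310.3, 12.2]
orientation: [0.0, 0.997, -0.082, -0.0]
force: [0.0, -0.4, 0.9]
grip_width: 1.002
gripper_force: 0.0
```

Call:
step_arm(deltas=[[0,0,0,0,0,0],[0,0,0,0,0,0],[0,0,0,0,0,0],[0,0,0,0,0,0],[0,0,0,0,0,0],[0,0,0,0,0,0],[0,0,0,0,0,0],[0,0,0,0,0,0],[0,0,0,0,0,0],[0,0,0,0,0,0]], claw=-1, newtons=25)

```text
t: 21.97
ee_pos: [575.6, 310.6, 13.4]
orientation: [-0.0, 0.997, -0.082, 0.001]
force: [-0.6, -0.9, 6.3]
grip_width: 0.39
gripper_force: 25.5
```

```bash
python3 v.py t3 s3
```

```text
22.0667 [575.6 310.6  13.4] 0.3926330251723415 25.486904438585043
```

View pics/vt3.png

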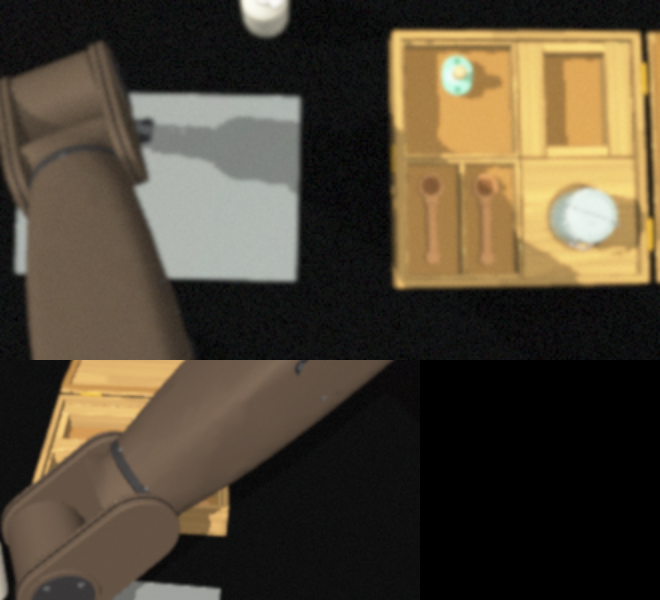

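Pacifier B stands upright in the open insert (crop (458,73)) and A is gripped. Carrying A to the near half of the insert.

Call:
step_arm(deltas=[[0,0,0.005,0,0,0],[0,0,0.015,0,0,0],[0,0,0.035,0,0,0],[0,0,0.06,0,0,0],[0,0,0.085,0,0,0],[0,0,0.105,0,0,0],[0,-0.01,0.116,0,0,0],[0,-0.03,0.118,0,0,0.01],[0,-0.055,0.118,0,0,0.02],[0,-0.08,0.118,0,0,0.034]])

```text
t: 22.9
ee_pos: [574.2, 229.1, 130.3]
orientation: [0.0, 0.998, -0.064, -0.0]
force: [0.2, -0.3, -0.1]
grip_width: 0.389
gripper_force: 25.0
```

Call:
step_arm(deltas=[[0,-0.03,0,0,0,0.02],[0,-0.062,0,0,0,0.04],[0,-0.094,0,0,0,0.06],[0,-0.126,0,0,0,0.08],[0,-0.16,0,0,0,0.1],[0,-0.195,0,0,0,0.12],[0,-0.23,0,0,0,0.13],[0,-0.265,0,0,0,0.13],[0,-0.295,0,0,0,0.13],[-0.001,-0.315,0,0,0,0.13]])

```text
t: 23.73
ee_pos: [572.8, -87.9, 129.9]
orientation: [0.0, 1.0, -0.001, -0.001]
force: [0.1, 0.2, -0.3]
grip_width: 0.388
gripper_force: 25.0
```

Call:
step_arm(deltas=[[0,-0.01,0,0,0,0],[0,-0.013,-0.01,0,0,0],[0,-0.013,-0.03,0,0,0],[0,-0.013,-0.052,0,0,0],[0,-0.013,-0.07,0,0,0],[0,-0.013,-0.085,0,0,0],[0,-0.013,-0.097,0,0,0],[0,-0.013,-0.105,0,0,0],[0,-0.013,-0.111,0,0,0],[0,-0.013,-0.111,0,0,0]])

```text
t: 24.57
ee_pos: [574.2, -97.0, 19.9]
orientation: [-0.0, 1.0, 0.0, -0.0]
force: [-0.1, -1.4, -0.0]
grip_width: 0.394
gripper_force: 25.2
```

Call:
step_arm(deltas=[[0,0,0,0,0,0],[0,0,0,0,0,0],[0,0,0,0,0,0],[0,0,0,0,0,0],[0,0,0,0,0,0],[0,0,0.005,0,0,0],[0,0,0.02,0,0,0],[0,0,0.045,0,0,0],[0,0,0.075,0,0,0],[0,0,0.111,0,0,0]], claw=0.08)

```text
t: 25.4
ee_pos: [572.4, -97.2, 129.9]
orientation: [-0.001, 1.0, -0.0, -0.002]
force: [1.4, -0.4, 0.2]
grip_width: 0.534
gripper_force: 0.0
```

Call:
step_arm(deltas=[[-0.006,0.023,0,0,0,0.115],[-0.012,0.047,0,0,0,0.23],[-0.018,0.07,0,0,0,0.345],[-0.023,0.094,0,0,0,0.46],[-0.029,0.117,0,0,0,0.575],[-0.035,0.141,0,0,0,0.69],[-0.041,0.164,0,0,0,0.805],[-0.046,0.188,0,0,0,0.92],[-0.052,0.211,0,0,0,1.035],[-0.058,0.235,0,0,0,1.15]], claw=1)

```text
t: 26.23
ee_pos: [515.5, 138.3, 130.8]
orientation: [0.0, 0.838, 0.546, 0.0]
force: [-0.0, 0.1, -0.3]
grip_width: 1.001
gripper_force: 0.0
```

Call:
step_arm(deltas=[[-0.006,0.023,0,0,0,0.115],[-0.012,0.047,0,0,0,0.23],[-0.018,0.07,0,0,0,0.345],[-0.023,0.094,0,0,0,0.46],[-0.029,0.117,0,0,0,0.575],[-0.035,0.141,0,0,0,0.69],[-0.041,0.164,0,0,0,0.805],[-0.046,0.188,0,0,0,0.92],[-0.052,0.211,0,0,0,1.035],[-0.058,0.234,0,0,0,1.152]])

```text
t: 27.07
ee_pos: [457.5, 372.5, 130.8]
orientation: [0.0, 0.405, 0.914, 0.0]
force: [0.1, -0.7, 0.8]
grip_width: 1.003
gripper_force: 0.0
```

Call:
step_arm(deltas=[[0,0,-0.015,0,0,0],[0,0,-0.035,0,0,0],[0,0,-0.055,0,0,0],[0,0,-0.075,0,0,0],[0,0,-0.09,0,0,0],[0,0,-0.1,0,0,0],[0,0,-0.108,0,0,0],[0,0,-0.113,0,0,0],[0,0,-0.116,0,0,0],[0,0,-0.116,0,0,0]])

```text
t: 27.9
ee_pos: [458.0, 371.4, 14.4]
orientation: [0.0, 0.408, 0.913, 0.0]
force: [0.1, -0.2, -0.5]
grip_width: 1.001
gripper_force: 0.0
```

Call:
step_arm(deltas=[[0,0,0,0,0,0],[0,0,0,0,0,0],[0,0,0,0,0,0],[0,0,0,0,0,0],[0,0,0,0,0,0],[0,0,0,0,0,0],[0,0,0,0,0,0],[0,0,0,0,0,0],[0,0,0,0,0,0],[0,0,0,0,0,0]], claw=-1, newtons=25)

```text
t: 28.73
ee_pos: [458.2, 371.6, 14.8]
orientation: [0.0, 0.408, 0.913, 0.0]
force: [-0.7, 0.6, 3.4]
grip_width: 0.247
gripper_force: 26.6
```

Call:
step_arm(deltas=[[0,0,0.005,0,0,0],[0,0,0.015,0,0,0],[0,0,0.035,0,0,0],[0,0,0.055,0,0,0],[0,0,0.075,0,0,0],[0,0,0.095,0,0,0],[0,0,0.115,0,0,0],[0,0,0.13,0,0,0],[0,0,0.136,0,0,0],[0,0,0.136,0,0,0]])

```text
t: 29.57
ee_pos: [458.8, 371.9, 152.7]
orientation: [0.001, 0.408, 0.913, 0.002]
force: [0.8, 0.4, 0.0]
grip_width: 0.249
gripper_force: 26.2
```

```bash
python3 v.py t4 s4
```

```text
29.6667 [457.4 371.1 149.7] 0.24597428206346877 26.217043697834015
```

View pics/vt4.png

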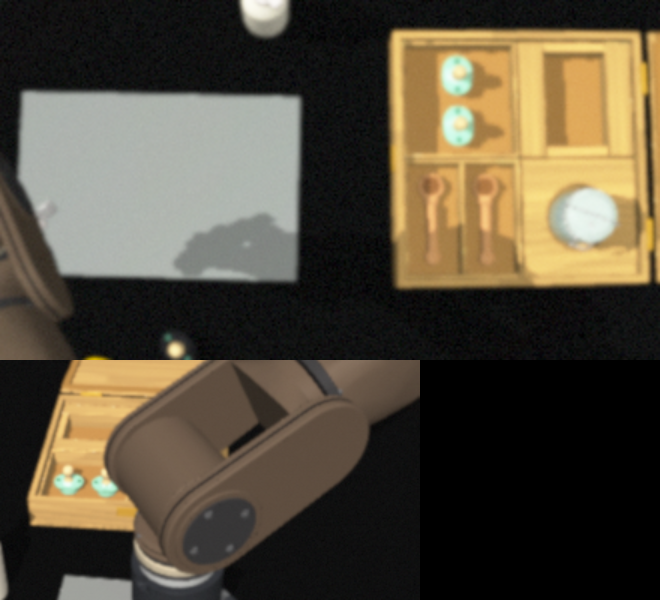

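Both pacifiers stand side by side (crop (458,75) and (458,126)), and the clipper is gripped and lifted. Carrying it to the trough.

Call:
step_arm(deltas=[[0.002,-0.01,0,0,0,0.02],[0.008,-0.035,0,0,0,0.06],[0.016,-0.068,0,0,0,0.1],[0.024,-0.101,0,0,0,0.14],[0.032,-0.134,0,0,0,0.19],[0.04,-0.168,0,0,0,0.24],[0.048,-0.202,0,0,0,0.29],[0.056,-0.236,0,0,0,0.34],[0.064,-0.27,0,0,0,0.38],[0.072,-0.304,0,0,0,0.42]])

```text
t: 30.5
ee_pos: [528.8, 65.7, 148.5]
orientation: [-0.002, 0.207, 0.978, -0.0]
force: [1.2, 0.7, -0.4]
grip_width: 0.247
gripper_force: 26.2
```

Call:
step_arm(deltas=[[0.008,-0.034,0,0,0,0.05],[0.016,-0.068,0,0,0,0.1],[0.024,-0.102,0,0,0,0.15],[0.032,-0.136,0,0,0,0.2],[0.04,-0.17,0,0,0,0.25],[0.048,-0.204,0,0,0,0.3],[0.056,-0.238,0,0,0,0.34],[0.064,-0.268,0,0,0,0.38],[0.071,-0.294,0,0,0,0.41],[0.074,-0.305,0,0,0,0.42]])

```text
t: 31.33
ee_pos: [603.3, -240.7, 148.2]
orientation: [-0.001, 0.001, 1.0, 0.0]
force: [-0.4, 1.1, 0.2]
grip_width: 0.244
gripper_force: 26.2
```

Call:
step_arm(deltas=[[0,0,0,0,0,0],[0,0,-0.01,0,0,0],[0,0,-0.03,0,0,0],[0,0,-0.055,0,0,0],[0,0,-0.08,0,0,0],[0,0,-0.1,0,0,0],[0,0,-0.112,0,0,0],[0,0,-0.121,0,0,0],[0,0,-0.127,0,0,0],[0,0,-0.129,0,0,0]])

```text
t: 32.17
ee_pos: [604.1, -236.9, 21.8]
orientation: [-0.0, -0.0, 1.0, 0.0]
force: [-4.5, 4.2, 8.7]
grip_width: 0.251
gripper_force: 27.3
```

Call:
step_arm(deltas=[[0,0,0,0,0,0],[0,0,0,0,0,0],[0,0,0,0,0,0],[0,0,0,0,0,0],[0,0,0,0,0,0],[0,0,0.005,0,0,0],[0,0,0.02,0,0,0],[0,0,0.05,0,0,0],[0,0,0.085,0,0,0],[0,0,0.12,0,0,0]], claw=-0.25)

```text
t: 33.0
ee_pos: [603.5, -237.5, 143.4]
orientation: [-0.0, -0.0, 1.0, 0.0]
force: [-0.1, -0.6, 0.0]
grip_width: 0.376
gripper_force: 0.0
```

Call:
step_arm(deltas=[[0,0,0.03,0,0,0],[-0.01,0.03,0.05,0,0,0],[-0.02,0.06,0.06,0,0,0],[-0.03,0.095,0.06,0,0,0],[-0.04,0.13,0.06,0,0,0],[-0.05,0.165,0.06,0,0,0],[-0.06,0.2,0.06,0,0,0],[-0.07,0.235,0.06,0,0,0],[-0.08,0.27,0.06,0,0,0],[-0.09,0.305,0.06,0,0,0]])

```text
t: 33.83
ee_pos: [513.3, 68.8, 203.1]
orientation: [0.001, 0.0, 1.0, -0.0]
force: [0.8, 0.2, 0.6]
grip_width: 0.377
gripper_force: 0.0
```

Call:
step_arm(deltas=[[0,0.035,0,0,0,0],[0,0.07,0,0,0,0],[0,0.105,0,0,0,0],[0,0.14,0,0,0,0],[0,0.175,0,0,0,0],[0,0.2,0,0,0,0],[0,0.22,0,0,0,0],[0,0.22,0,0,0,0],[0,0.22,0,0,0,0],[0,0.22,0,0,0,0]])

```text
t: 34.67
ee_pos: [513.9, 286.8, 202.1]
orientation: [0.0, -0.0, 1.0, -0.0]
force: [-0.9, 0.1, -0.4]
grip_width: 0.377
gripper_force: 0.0
```

```bash
python3 v.py t5 s5
python3 - <<'E'
from h import *
f=load('t5');P=cloud(f); X,Y,Z=P[...,0],P[...,1],P[...,2]
def r(n,x0,x1,y0,y1,z0,z1):
    q=P[(X>x0)&(X<x1)&(Y>y0)&(Y<y1)&(Z>z0)&(Z<z1)]; (c,s,a)=cv2.minAreaRect(q[:,:2].astype(np.float32)); print(n,np.round(c,1),np.round(s,1),round(a,1),'z',np.percentile(q[:,2],[50,95]).round(1))
r('clip',553,653,-268,-206,16,60); r('spNear',408,526,-92,-38,15,60); r('spFar',408,526,-157,-103,15,60)
r('pacHi',607,662,-156,-40,22,60); r('pacLo',546,600,-156,-40,22,60)
E
```

```text
34.7667 [514.  286.3 201.8] 0.3770477426631603 0.0
clip [ 603.5 -238.3] [74.8 47.3] 11.5 z [24.5 30.2]
spNear [467.6 -63.4] [111.  47.] 3.2 z [20.3 24.6]
spFar [ 466.7 -128.4] [109.8  47.6] 0.0 z [20.5 25. ]
pacHi [631.  -97.1] [45.2 33.2] 0.0 z [28.3 53.4]
pacLo [573.3 -97.1] [44.  33.2] 0.5 z [28.7 54. ]
```

View pics/vt5.png

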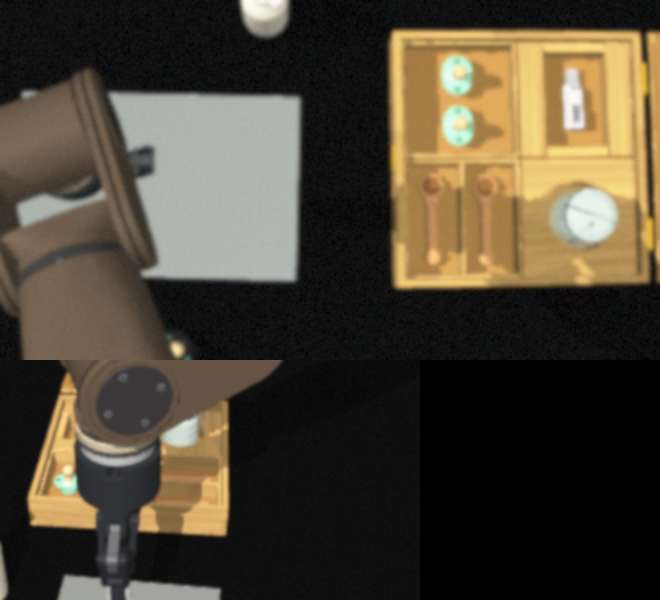

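All five things are in place: pacifiers at crop (458,75) and (458,126), spoons at (433,215) and (487,215), and the clipper lever up at (573,100). Their measured heights show them resting on the floors. Handing in.

```bash
python3 -c "
from station import ctrl; print(ctrl.job_done())"
```

```text
the job is handed in; nothing more can be done
None
```

I handed the job in at about 35 s. The last pictures show both pacifiers standing teat up in the open insert, one spoon flat in each lane, and the clipper lever up in the trough. The jar, lotion bottle and look-alikes were left alone; no verdict came back.

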